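# Raise the varnishing hood's sash to its marker

## Task

Switch on the extractor by pressing the round push button on the grey switch box all the way down, then let it go; after that push the hood's sliding window up from beneath its wooden lip until the lip is level with the brass pointer on the side rail, and leave it standing there. Use only the outside of the fingers: do not grip or squeeze the lip and do not push hard, leave the brass pointer where it is, and do not pick up or shift any of the painting things around.

Things in the scene. Friction and masses are not known exactly. Their poses are not given: they have to be found in the camera images.
- hood: fixed table-top varnishing hood, 360 wide, 400 deep, 415 mm tall, aluminium frame, clear panels; origin on the table at the middle of its front foot; x points into the hood (level), z up. A sill 30 mm high and deep runs along the front foot. The front leans back 35 deg from vertical between two sloping rails 25 mm wide, centred at y = +-167 mm.
- lip (a point): wooden ledge 260 wide (y), 36 deep (x), 12 mm thick (z) standing out square from the bottom edge of the window; origin at the middle of its underside. Its z points up the slope, the way the window slides (leaning 35 deg from vertical, away from the robot); x into the hood, 35 deg below level; free edge at x = -18 mm, pane's frame at +18. At least 50 mm free below it along the slope.
- sash (a joint): how far the counterweighted window with its lip has slid up the slope from its lowest place, m, 0 to 0.24. Takes 2 to 4.5 N to move up or down and stays where it is left.
- marker: brass pointer clip on the hood's left (+y) rail, its height differs each time; stiff on the rail (25 N). Axes parallel to the lip's. Origin midway across the hood, in the pane's plane, level with the point: the lip is level with the pointer when the middle of its thickness (z = 6 mm in the lip's frame) is at z = 0 of this frame.
- mark_tip (a point): inner end of the brass pointer's 4 mm thick tongue, just beside the lip's left end as the lip passes (8 mm from it); same frame directions as the marker
- fan_top (a point): centre of the top of the black push button (diameter 32 mm), facing up, in a steel collar on the grey switch box (100 x 90 x 50 mm), which stands beside the hood, left or right. A small black fixed knob and an amber lamp also stand on the box, farther from the robot.
- fan (a joint): travel of the push button in m: 0 = out, 0.006 = fully down; springs back; fully down takes 4 N
- jar: jar with metal screw cap, diameter 68, height 100 mm, stands on the side of the hood away from the switch box; origin at the centre of its underside. Bystander. Unlisted ones: low on the table nearer the robot, a palette with two paint tubes (left) and a painting knife (right), under 35 mm tall; beside the hood, farther out, a bottle (160 mm tall, left) and a mug (right)
- dish: shallow white dish, diameter 100, height 28 mm; standing in front of the hood; origin under its centre. Bystander
Mind the look-alikes: they are no part of the job. Leave any green or purple look-alike of the part that bears fan_top alone.

How it is judged:
On the way, in this order (a step that is already met when the one before it is completed fails the run):
1. the push button is pressed fully down (value of joint fan above 0.0045 m), for 0.05 s.
2. the button is let go, the window still down (value of joint fan below 0.002 m and z of lip in the frame of marker below -0.04 m), for 0.05 s.
3. the fingers push at the lip and the window is on its way up (contact force between the fingers and sash_c0 above 0.5 N and velocity of joint sash above 0.002 m/s), for 0.1 s.
4. the fingers bring the lip level with the pointer (contact force between the fingers and sash_c0 above 0.3 N and z of lip in the frame of marker between -0.016 and 0.004 m), for 0.02 s.
At the end, for the whole second after the job is handed in: The middle of the lip's thickness is within 10 mm (along the slope) of the brass pointer's point, the window stands still (under 3 mm/s) by itself, the button is out again (z of lip in the frame of marker between -0.016 and 0.004 m and velocity of joint sash between -0.003 and 0.003 m/s and value of joint fan below 0.002 m); the robot touches nothing.
It fails at once if the lip is squeezed or pushed hard (over 25 N) (contact force between the fingers and sash_c0 above 25 N).
It fails at once if the brass pointer is shifted on its rail (over 4 mm) (distance of marker from where it was at the start of the episode above 0.004 m).
It fails at once if one of the painting things (tubes, jar, dish, knife, bottle, mug) is picked up or shifted more than 25 mm (distance of any of tube_a_c, tube_b_c, jar, dish, knife, bottle, mug from where it was at the start of the episode above 0.025 m).
It also fails if it takes over 64 s, if anything falls off the work surface, if the arm or the gripper's body presses on something with over 40 N, if the wrist force passes 120 N, or if a joint passes its speed limit or range.

## Robot

A 6-joint arm with a two-finger parallel gripper is mounted at the origin on the work surface. World frame = base frame: x ahead of the robot, y to its left, z up, the work surface at z = 0. Lengths are in m, angles in rad, forces in N, time in s.
With the tool pointing down it reaches from about 0.25 to 0.775 m from the base axis. Payload 4 kg.
Tool frame: the origin (TCP) lies at the very end of the fingers, on their centre line; the grasp point (between the pads) lies 19 mm behind it; z points along the fingers, y is the line along which they close (so a half turn about z gives the same grasp; the last joint's range is limited). The gripper opens to 94 mm and grips with 3 to 60 N. Pads are 16 mm wide; open, the fingers measure 119 mm over their backs; the gripper's body (75 mm by 177 mm) begins 78 mm behind the grasp point.
Start: joints at [1.047, 0.087, 1.371, -0, 1.684, -0.103], TCP at [0.225, 0.502, 0.206] pointing down, gripper open.
Joint ranges: [-3.1, 3.1], [-0.76, 2.03], [0.27, 2.55], [-1.08, 4.22], [0.17, 2.65], [-2.57, 2.57]. Speed limits (rad/s): [2.79, 2.79, 3.14, 3.14, 3.14, 3.14].

## Interface

Orientations are given as [roll, pitch, yaw] about the fixed x, y, z axes, in that order (R = Rz(yaw) Ry(pitch) Rx(roll)).
In Python, from bench import robot, vision gives the robot as it stands.
- The arm moves only by the shell command python3 -m crank 'ROWS'. ROWS is JSON, a list of rows, each a list of 3 entries, a list of its own where there are three numbers: the closure, from 0 (fully open) to 1 (shut), then the shift along the tool's x, y, z in m, then the turn, a rotation vector about the tool's x, y, z in degrees. A call has 1 to 8 rows; each row shifts and turns the commanded pose from where the row before left it, along the tool's axes as they then stand; what a row does not reach is not made up. A row lasts 1/10 s, in which the tool goes at most 50 mm and 8.59 degrees, less where a joint would pass 70% of its speed; a pose out of reach is approached as far as the arm can. A call with a gripper value outside its range is refused whole. The fingers move at their own pace and stop on an object; the grip force is fixed at half the most. Time passes only in rows, so rows that do not move let the fingers close. It gives the time, the measured TCP pose, the force, the opening and the grip force at its end, in the units of the state.
- robot.get_obs(): the state, without advancing time (a new reading comes with each control period).
- vision.snapshot(name): name is "scene" or "side" or "wrist"; returns a dict with "color" (400x640x3 uint8, red, green, blue), "z_map" (400x640 float32, m along the optical axis (not along the pixel's ray), 0 where there is no reading), "fx", "fy", "cx", "cy" (pixels), "R" (3x3) and "t" (3): a world point X has camera coordinates R X + t. Camera axes: x right, y down, z forward; pixel columns grow to the right and rows downward; lengths in m; the calibration is good to about 2 mm. The wrist camera is an equidistant fisheye: a pixel r from the principal point sees the ray r / f radians off the axis. A picture is of the moment at which its call begins.
- robot.close_job(): hands the job in; it is judged then, once.
The state is a dict: "time": time; "joint_positions": joint angles; "qvel": joint speeds; "joint_torque": joint torques, N m; "tool_pos": TCP position; "ee_rot": TCP orientation; "wrist_force": force on the tool from outside, world axes, zero at the start; "wrist_torque": the same for the moment, N m; "width": finger opening in m; "finger_force": force on a finger pad.
Only numpy, scipy, OpenCV 4.12 (cv2) and the standard library are available. Lean on these libraries where they do the work, as an engineer would, in place of code of your own. Each camera call takes 0.05 s, during which the arm holds its last target. There are 200 camera calls.

## Working session

There is one attempt and no reset: what is moved stays moved. The work goes in short steps, Python scripts to look and compute and a shell command to move; the robot and the scene stay as the last step left them, time stands still between calls to the robot, and variables do not carry over. Pictures are saved under pics/ and viewed, at most 10 in all, crops included, and the job is handed in when it is done.

```bash
mkdir -p pics; ls
cat > h.py <<'E'
import numpy as np, cv2
from bench import robot, vision
def snap(n, f=None):
    s=vision.snapshot(n)
    if f: cv2.imwrite('pics/'+f, cv2.cvtColor(s['color'],cv2.COLOR_RGB2BGR))
    return s
def pts(s):  # world points of every pixel (pinhole)
    z=s['z_map']; v,u=np.mgrid[:z.shape[0],:z.shape[1]]
    c=np.stack([(u-s['cx'])/s['fx']*z,(v-s['cy'])/s['fy']*z,z],-1)
    return (c-s['t'])@s['R']
E
python3 - <<'E'
from h import *
import pickle
for n in('scene','side'):
    s=snap(n,n+'1.png'); pickle.dump(s,open(n+'1.pkl','wb')); print(n,s['R'].round(3).tolist(),np.round(-s['R'].T@s['t'],3),s['fx'])
o=robot.get_obs(); print(o)
E
```

```text
pics
scene [[-0.937, 0.349, 0.006], [0.276, 0.752, -0.598], [-0.213, -0.559, -0.802]] [0.819 0.638 0.982] 407.9595514888791
side [[0.994, -0.107, 0.003], [-0.073, -0.705, -0.705], [0.078, 0.701, -0.709]] [ 0.478 -0.632  0.721] 364.7824927301596
{'time': 0.1, 'joint_positions': array([ 1.04687790e+00,  8.78937465e-02,  1.37208233e+00, -1.60488678e-05,
        1.68361387e+00, -1.03090738e-01]), 'qvel': array([-0.00119163, -0.00148284, -0.00227327,  0.00037826,  0.00057571,
       -0.00125019]), 'joint_torque': array([ 2.34043800e-03, -3.41249979e+01, -3.03301585e+01,  7.20422412e-02,
        3.04135401e-02, -8.27844656e-05]), 'tool_pos': array([0.22444017, 0.50158115, 0.20442487]), 'ee_rot': array([-3.13960432e+00, -1.89671913e-04,  2.72076298e+00]), 'wrist_force': array([ 0.36519123,  0.63584602, -0.26953142]), 'wrist_torque': array([-0.02570961,  0.02677441, -0.00108841]), 'finger_force': 0.0, 'width': 0.0942130803775335}
```

View pics/scene1.png

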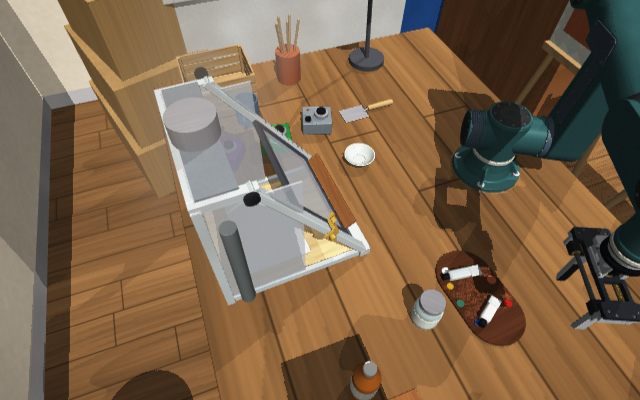

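View pics/side1.png

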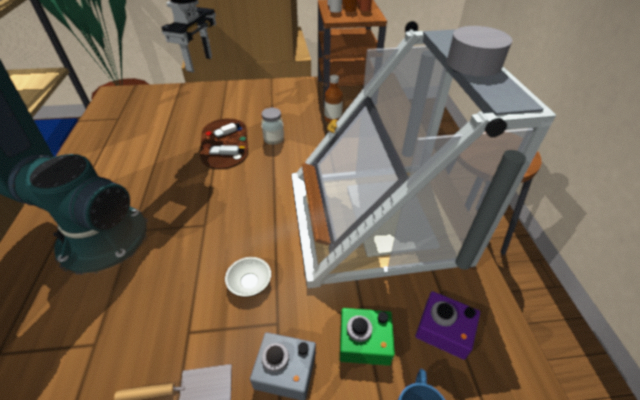

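The scene view shows the grey box near (317,118), its button near (320,112), the lip along (312,158)-(352,222), and the brass pointer near (333,228). The side view shows the grey box's button at (273,356), the lip at (317,205), and the pointer at (333,127). Green and purple decoys stand beside the grey box.

Run:
```python
from h import *
import pickle
for n in('scene','side'):
    s=pickle.load(open(n+'1.pkl','rb')); P=pts(s); hsv=cv2.cvtColor(s['color'],cv2.COLOR_RGB2HSV)
    pr={'scene':[('btn',320,112),('lipmid',330,190),('lipA',314,160),('lipB',350,222),('tip',333,228),('dish',360,155),('jar',431,300),('railfoot',360,245)],
        'side':[('btn',273,356),('lipmid',317,205),('lipA',310,170),('lipB',324,238),('tip',333,127),('dish',248,278),('jar',271,115),('railR',312,272),('railL',300,175)]}[n]
    for k,u,v in pr: print(n,k,P[v,u].round(4),hsv[v,u],s['z_map'][v,u])
    big=cv2.resize(s['color'],None,fx=1,fy=1)
    def crop(u0,u1,v0,v1,f): return cv2.resize(big[v0:v1,u0:u1],None,fx=f,fy=f,interpolation=cv2.INTER_CUBIC)
    if n=='scene': a=crop(290,380,90,260,3.5)
    else: b=crop(240,360,100,400,2); 
a=cv2.copyMakeBorder(a,0,max(0,600-a.shape[0]),0,0,0)[:600]; b=b[:600]
cv2.imwrite('pics/crop.png',cv2.cvtColor(np.hstack([a,b]),cv2.COLOR_RGB2BGR))
```

```text
scene btn [ 0.4355 -0.3531  0.0692] [120  21  24] 1.3674653
scene lipmid [ 0.536  -0.0083  0.0994] [ 12 167 150] 1.1292332
scene lipA [ 0.5392 -0.1282  0.1004] [ 13 169 155] 1.1947238
scene lipB [0.5268 0.1106 0.1018] [ 13 170 150] 1.062813
scene tip [0.601  0.1681 0.1946] [ 21 172 208] 0.94046444
scene dish [ 0.3581 -0.1829  0.0016] [ 42   5 236] 1.3430066
scene jar [0.4361 0.3724 0.0989] [143   6 165] 0.93809646
scene railfoot [0.5171 0.1618 0.0602] [ 84   7 192] 1.0695739
side btn [ 0.4254 -0.3696  0.073 ] [10 15 50] 0.63887805
side lipmid [ 0.5362 -0.0408  0.1021] [ 13 168 138] 0.8574122
side lipA [0.5307 0.0847 0.1034] [ 13 173 137] 0.9440215
side lipB [ 0.5414 -0.1397  0.1009] [ 12 156 144] 0.7893317
side tip [0.595  0.1361 0.1962] [ 21 185 139] 0.91933787
side dish [ 0.3661 -0.1599  0.0039] [ 90   2 249] 0.83032227
side jar [0.4333 0.3633 0.0987] [135   6 162] 1.1351436
side railR [ 0.511  -0.1785  0.0333] [ 60   4 217] 0.8077291
side railL [0.5062 0.1372 0.0422] [ 81  12 154] 1.0224041
```

View pics/crop.png

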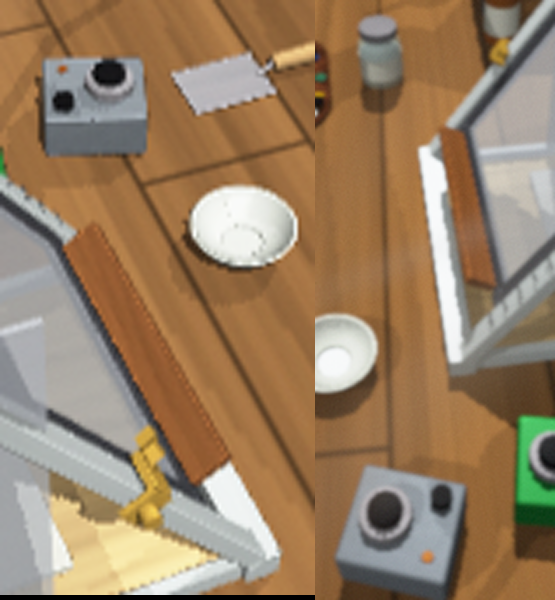

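The crop confirms the layout: knob and lamp are separate from the collared button, and the pointer bracket ends in a tongue pointing inward. Next I'll fit these from depth masks.

```bash
cat > meas.py <<'E'
from h import *
import pickle
S35,C35=np.sin(np.radians(35)),np.cos(np.radians(35))
def masks(s):
    h=cv2.cvtColor(s['color'],cv2.COLOR_RGB2HSV).astype(int); P=pts(s)
    box=(P[...,0]>.45)&(P[...,0]<.75)&(abs(P[...,1])<.24)&(P[...,2]>.05)&(s['z_map']>0)
    wood=box&(h[...,0]>=9)&(h[...,0]<=16)&(h[...,1]>145)&(P[...,0]<.7)
    gold=box&(h[...,0]>=18)&(h[...,0]<=25)&(h[...,1]>140)&(P[...,1]>.08)
    return P,wood,gold,h
E
python3 - <<'E'
from meas import *
for n in('scene','side'):
    s=pickle.load(open(n+'1.pkl','rb')); P,w,g,h=masks(s)
    L,_=max([( (lab==i),(lab==i).sum()) for m,lab in [cv2.connectedComponents(w.astype('uint8'))] for i in range(1,m)],key=lambda t:t[1])
    L=cv2.erode(L.astype('uint8'),np.ones((2,2)))>0
    q=P[L]; c=q.mean(0); u,d,vt=np.linalg.svd(q-c); 
    ax=vt[0]*np.sign(vt[0][1]); yaw=np.arctan2(-ax[0],ax[1]); nrm=vt[2]*np.sign(vt[2][2])
    print(n,'lip c',c.round(4),'yaw deg',np.degrees(yaw).round(2),'n',nrm.round(3),'long ext',(q@ax).min().round(4),(q@ax).max().round(4),'ax',ax.round(3))
    X=np.array([np.cos(yaw),np.sin(yaw),0]);Y=np.array([-np.sin(yaw),np.cos(yaw),0])
    Z=S35*X+np.array([0,0,C35]); XL=C35*X-np.array([0,0,S35])
    for nm,m in(('lip',L),('gold',g)):
        p=P[m]; F=np.c_[p@XL,p@Y,p@Z]; print(nm,m.sum(),'pct 2,25,50,75,98 (xl,y,zl):',np.percentile(F,[2,25,50,75,98],axis=0).T.round(4).tolist())
    p=P[g]; F=np.c_[p@XL,p@Y,p@Z]; F=F[F[:,1].argsort()]; print(F[::max(1,len(F)//14)].round(4).tolist())
    # button: dark pixels on top
    B=(abs(P[...,0]-.43)<.06)&(abs(P[...,1]+.36)<.06)&(P[...,2]>.045)&(h[...,2]<75)
    m,lab,st,ce=cv2.connectedComponentsWithStats(B.astype('uint8'))
    for i in range(1,m):
        if st[i,4]>15:
            p=P[lab==i]; uu,vv=ce[i]
            d=s['R'].T@np.array([(uu-s['cx'])/s['fx'],(vv-s['cy'])/s['fy'],1]); o=-s['R'].T@s['t']
            zt=np.median(p[:,2]); print('dark',st[i,4],ce[i].round(1),'ray@z',(o+d*(zt-o[2])/d[2]).round(4), np.percentile(p[:,2],[5,50,95]).round(4))
    G=(abs(P[...,0]-.43)<.08)&(abs(P[...,1]+.36)<.08)&(P[...,2]>.03); print('box z',np.percentile(P[G][:,2],[5,50,95,100]).round(4))
E
```

```text
scene lip c [ 0.5331 -0.0022  0.1007] yaw deg 2.39 n [0.567 0.024 0.823] long ext -0.162 0.0936 ax [-0.042  0.999 -0.   ]
lip 877 pct 2,25,50,75,98 (xl,y,zl): [[0.3632, 0.3701, 0.3784, 0.3866, 0.3947], [-0.1543, -0.0862, -0.0197, 0.0403, 0.0899], [0.384, 0.3868, 0.388, 0.3892, 0.3918]]
gold 203 pct 2,25,50,75,98 (xl,y,zl): [[0.3728, 0.3828, 0.387, 0.3986, 0.4132], [0.1032, 0.1221, 0.1439, 0.1502, 0.1619], [0.49, 0.499, 0.5029, 0.507, 0.5104]]
[[0.3759, 0.1014, 0.4989], [0.3762, 0.1072, 0.4983], [0.3833, 0.1164, 0.5043], [0.3751, 0.1203, 0.5061], [0.3785, 0.1245, 0.4995], [0.3831, 0.1289, 0.496], [0.3874, 0.1366, 0.5098], [0.3833, 0.1428, 0.493], [0.4103, 0.1465, 0.5104], [0.3865, 0.148, 0.5065], [0.4146, 0.1496, 0.5019], [0.4092, 0.1503, 0.5105], [0.4026, 0.1513, 0.5076], [0.4022, 0.1559, 0.5028], [0.3965, 0.1613, 0.4973]]
dark 58 [320.7 110.4] ray@z [ 0.4303 -0.3598  0.0691] [0.0632 0.0691 0.0725]
dark 31 [307.6 118.5] ray@z [ 0.4809 -0.3501  0.0567] [0.0505 0.0567 0.0617]
box z [0.034  0.0485 0.0689 0.075 ]
side lip c [0.5306 0.0149 0.1042] yaw deg 1.03 n [0.538 0.02  0.843] long e
[... 221 characters left out ...]
,25,50,75,98 (xl,y,zl): [[0.3677, 0.3716, 0.3786, 0.3797, 0.3859], [0.1111, 0.1231, 0.1298, 0.1459, 0.1603], [0.4912, 0.4993, 0.5019, 0.5053, 0.509]]
[[0.3758, 0.1104, 0.5008], [0.3673, 0.1135, 0.5003], [0.3693, 0.1205, 0.4994], [0.3732, 0.1229, 0.5032], [0.3818, 0.124, 0.5005], [0.376, 0.1274, 0.5048], [0.3709, 0.1285, 0.4905], [0.3703, 0.13, 0.496], [0.3792, 0.1326, 0.5061], [0.3798, 0.1371, 0.5065], [0.379, 0.1432, 0.5048], [0.3805, 0.1488, 0.5085], [0.3797, 0.1523, 0.5018], [0.3797, 0.1567, 0.4985]]
dark 109 [302.9 349.3] ray@z [ 0.4783 -0.3582  0.0603] [0.0507 0.0603 0.0623]
dark 232 [274.5 355.6] ray@z [ 0.428  -0.3691  0.0725] [0.067  0.0725 0.0744]
box z [0.0428 0.0509 0.0722 0.0764]
```

```bash
python3 -m crank '[[1,[0,0,0],[0,0,-6.6]],[1,[0,0,0],[0,0,-6.6]],[1,[0,0,0],[0,0,-6.6]],[1,[0,0,0],[0,0,-6.7]],[1,[0,0,0],[0,0,0]]]'
cat >> h.py <<'E'
from scipy.spatial.transform import Rotation as Ro
def totool(p):
    o=robot.get_obs(); R=Ro.from_euler('xyz',o['ee_rot']).as_matrix()
    return (R.T@(np.array(p)-o['tool_pos'])).round(4)
def ray(s,uv):
    d=s['R'].T@np.array([(uv[0]-s['cx'])/s['fx'],(uv[1]-s['cy'])/s['fy'],1]); return -s['R'].T@s['t'],d/np.linalg.norm(d)
def tri(s1,a,s2,b):
    o1,d1=ray(s1,a);o2,d2=ray(s2,b); A=np.c_[d1,-d2]; k=np.linalg.lstsq(A,o2-o1,rcond=None)[0]
    p,q=o1+k[0]*d1,o2+k[1]*d2; return (p+q)/2,np.linalg.norm(p-q)
E
python3 - <<'E'
from h import *
import pickle
a,b=[pickle.load(open(n+'1.pkl','rb')) for n in('scene','side')]
p=tri(a,(320.7,110.4),b,(274.5,355.6)); print(p, robot.get_obs()['tool_pos'],robot.get_obs()['ee_rot'])
for z in(.06,.066,.072):
    for s,uv in((a,(320.7,110.4)),(b,(274.5,355.6))):
        o,d=ray(s,uv); print(z,(o+d*(z-o[2])/d[2]).round(4))
    
print(totool([.43,-.365,.14]))
E
```

```text
time: 0.6
tool_pos: [0.2245, 0.5018, 0.2049]
ee_rot: [-3.141, -0.001, -3.1]
wrist_force: [-0.5, -0.3, -0.6]
width: 0.0571
finger_force: 0.0
(array([ 0.427738  , -0.3656066 ,  0.06385866]), np.float64(0.0008967354812090809)) [0.22452304 0.50177014 0.2048528 ] [-3.14063038e+00 -5.96933406e-04 -3.10006492e+00]
0.06 [ 0.4266 -0.3698  0.06  ]
0.06 [ 0.427  -0.3639  0.06  ]
0.066 [ 0.4291 -0.3633  0.066 ]
0.066 [ 0.4275 -0.3663  0.066 ]
0.072 [ 0.4317 -0.3567  0.072 ]
0.072 [ 0.4279 -0.3688  0.072 ]
[-0.1694 -0.8745  0.0656]
```

```bash
python3 -m crank '[[1,[-0.009,-0.048,0],[0,0,0]],[1,[-0.009,-0.048,0],[0,0,0]],[1,[-0.009,-0.048,0],[0,0,0]],[1,[-0.009,-0.048,0],[0,0,0]],[1,[-0.009,-0.048,0],[0,0,0]],[1,[-0.009,-0.048,0],[0,0,0]],[1,[-0.009,-0.048,0],[0,0,0]],[1,[-0.009,-0.048,0],[0,0,0]]]'
python3 -m crank '[[1,[-0.009,-0.048,0],[0,0,0]],[1,[-0.009,-0.048,0],[0,0,0]],[1,[-0.009,-0.048,0],[0,0,0]],[1,[-0.009,-0.048,0],[0,0,0]],[1,[-0.009,-0.048,0],[0,0,0]],[1,[-0.009,-0.048,0],[0,0,0]],[1,[-0.009,-0.048,0],[0,0,0]],[1,[0,0,0],[0,0,0]]]'
python3 - <<'E'
from h import *
print(totool([.428,-.367,.09]),robot.get_obs()['joint_positions'].round(2))
E
```

```text
time: 1.4
tool_pos: [0.3124, 0.1196, 0.2055]
ee_rot: [3.141, 0.001, -3.102]
wrist_force: [0.9, -0.1, 0.3]
width: 0.0009
finger_force: 0.0
time: 2.2
tool_pos: [0.3895, -0.2162, 0.2039]
ee_rot: [3.142, -0.002, -3.109]
wrist_force: [-0.3, 0.4, -1.2]
width: 0.0003
finger_force: 0.0
[-0.0339 -0.1519  0.1139] [-0.63 -0.15  1.6  -0.    1.69 -2.24]
```

```bash
python3 -m crank '[[1,[-0.008,-0.038,0.01],[0,0,0]],[1,[-0.009,-0.038,0.02],[0,0,0]],[1,[-0.009,-0.038,0.03],[0,0,0]],[1,[-0.008,-0.038,0.03],[0,0,0]],[1,[0,0,0.02],[0,0,0]],[1,[0,0,0],[0,0,0]],[1,[0,0,0],[0,0,0]]]'
python3 - <<'E'
from h import *
print(totool([.428,-.367,.07]),robot.get_obs()['joint_positions'].round(2))
s=snap('side');c=cv2.resize(s['color'][260:400,200:360],None,fx=5,fy=4.2)[:580]
cv2.imwrite('pics/btn2.png',cv2.cvtColor(c[:,:800],cv2.COLOR_RGB2BGR))
E
```

```text
time: 2.9
tool_pos: [0.43, -0.3611, 0.0956]
ee_rot: [3.141, -0.0, -3.1]
wrist_force: [-0.9, -0.2, 0.8]
width: 0.0005
finger_force: 0.0
[ 0.0022 -0.0059  0.0256] [-0.8   0.16  1.51  0.    1.47 -2.41]
```

View pics/btn2.png

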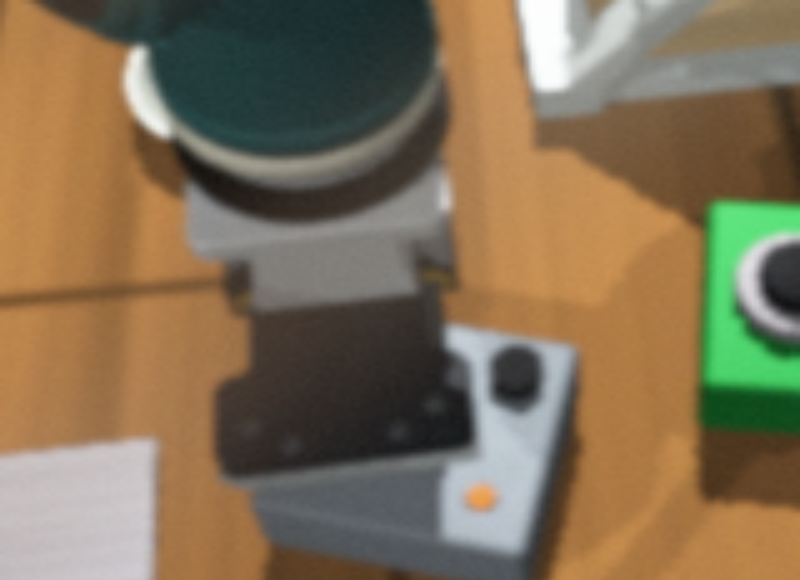

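The gripper hides the button in this view, but the fingers sit over the grey box, left of the knob. I'll descend slowly while watching the force.

```bash
python3 -m crank '[[1,[0.002,-0.006,0.01],[0,0,0]],[1,[0,0,0.005],[0,0,0]],[1,[0,0,0.005],[0,0,0]],[1,[0,0,0],[0,0,0]],[1,[0,0,0],[0,0,0]]]'
python3 -m crank '[[1,[0,0,0.003],[0,0,0]],[1,[0,0,0.002],[0,0,0]],[1,[0,0,0],[0,0,0]],[1,[0,0,0],[0,0,0]]]'
python3 -m crank '[[1,[0,0,0.003],[0,0,0]],[1,[0,0,0],[0,0,0]],[1,[0,0,0],[0,0,0]]]'
```

```text
time: 3.45
tool_pos: [0.4281, -0.368, 0.0754]
ee_rot: [3.141, -0.0, -3.1]
wrist_force: [0.1, -0.4, 0.7]
width: 0.0002
finger_force: 0.0
time: 3.85
tool_pos: [0.4285, -0.3685, 0.0709]
ee_rot: [-3.141, 0.001, -3.1]
wrist_force: [0.7, -0.9, 1.2]
width: 0.0005
finger_force: 0.8
time: 4.15
tool_pos: [0.4285, -0.3685, 0.0679]
ee_rot: [-3.141, 0.001, -3.1]
wrist_force: [1.1, -0.6, 3.1]
width: 0.0004
finger_force: 1.5
```

```bash
python3 -m crank '[[1,[0,0,0.002],[0,0,0]],[1,[0,0,0],[0,0,0]],[1,[0,0,0],[0,0,0]]]'
python3 -m crank '[[1,[0,0,0.002],[0,0,0]],[1,[0,0,0],[0,0,0]],[1,[0,0,0],[0,0,0]]]'
```

```text
time: 4.45
tool_pos: [0.4285, -0.3685, 0.0663]
ee_rot: [-3.141, 0.001, -3.1]
wrist_force: [0.2, -0.1, 5.4]
width: 0.0006
finger_force: 2.7
time: 4.75
tool_pos: [0.4285, -0.3686, 0.0661]
ee_rot: [-3.14, 0.001, -3.1]
wrist_force: [-2.0, 2.0, 11.7]
width: 0.0004
finger_force: 6.1
```

The button bottomed out at z≈0.066 with over 5 N. Now I release it, lift and move in front of the hood.

```bash
python3 -m crank '[[1,[0,0,-0.006],[0,0,0]],[1,[0,0,-0.02],[0,0,0]],[1,[0,0,-0.04],[0,0,0]],[1,[0,0,-0.04],[0,0,0]],[1,[0,0,-0.03],[0,0,0]],[1,[0,0,0],[0,0,0]]]'
python3 -m crank '[[1,[-0.006,0.044,0],[0,0,0]],[1,[-0.006,0.044,0],[0,0,0]],[1,[-0.006,0.044,0],[0,0,0]],[1,[-0.006,0.044,0],[0,0,0]],[1,[-0.006,0.044,0],[0,0,0]],[1,[-0.006,0.044,0],[0,0,0]],[1,[-0.006,0.044,0],[0,0,0]],[1,[-0.004,0.044,0],[0,0,0]]]'
python3 -m crank '[[1,[0,0,0],[0,-7,0]],[1,[0,0,0],[0,-8,0]],[1,[0,0,0],[0,-8,0]],[1,[0,0,0],[0,-8,0]],[1,[0,0,0],[0,-8,0]],[1,[0,0,0],[0,-8,0]],[1,[0,0,0],[0,-8,0]],[1,[0,0,0],[0,0,0]]]'
python3 - <<'E'
from h import *
o=robot.get_obs();print(o['joint_positions'].round(2)); print(Ro.from_euler('xyz',o['ee_rot']).as_matrix().round(3))
print(totool([.473,-.014,.103]))
E
```

```text
time: 5.35
tool_pos: [0.4295, -0.3698, 0.2044]
ee_rot: [-3.135, 0.006, -3.1]
wrist_force: [-0.0, -0.5, 1.1]
width: 0.0004
finger_force: 0.0
time: 6.15
tool_pos: [0.4582, -0.0127, 0.197]
ee_rot: [3.141, -0.004, -3.1]
wrist_force: [0.1, -0.1, -0.7]
width: 0.0002
finger_force: 0.0
time: 6.95
tool_pos: [0.4818, -0.018, 0.1835]
ee_rot: [3.123, 0.933, -3.113]
wrist_force: [-1.0, -0.1, -0.6]
width: 0.0003
finger_force: 0.0
[-0.44 -0.75  2.3   0.56  0.81 -2.27]
[[-0.595 -0.043  0.803]
 [-0.017  0.999  0.041]
 [-0.804  0.011 -0.595]]
[0.0699 0.0035 0.041 ]
```

```bash
python3 -m crank '[[1,[0,0,0],[0,6,0]],[1,[0,0,0],[0,6,0]],[1,[0,0,0],[0,0,0]],[1,[0,0,0],[0,0,0]]]'
python3 - <<'E'
from h import *
o=robot.get_obs();print(o['joint_positions'].round(2)); print(Ro.from_euler('xyz',o['ee_rot']).as_matrix().round(3))
print(totool([.473,-.014,.103]))
E
```

```text
time: 7.35
tool_pos: [0.486, -0.0182, 0.1964]
ee_rot: [3.138, 0.74, -3.097]
wrist_force: [-1.4, 0.5, 0.3]
width: 0.0002
finger_force: 0.0
[-0.35 -0.62  2.11  0.32  0.97 -2.05]
[[-0.738 -0.047  0.673]
 [-0.033  0.999  0.034]
 [-0.674  0.003 -0.739]]
[0.0724 0.0046 0.0604]
```

```bash
python3 -m crank '[[1,[0,0,0],[0,6,0]],[1,[0,0,0],[0,0,0]],[1,[0,0,0],[0,0,0]]]'
python3 - <<'E'
from h import *
o=robot.get_obs();print(o['joint_positions'].round(2)); print(Ro.from_euler('xyz',o['ee_rot']).as_matrix().round(3))
print(totool([.478,-.014,.116]))
E
```

```text
time: 7.65
tool_pos: [0.4854, -0.0184, 0.1952]
ee_rot: [3.138, 0.636, -3.098]
wrist_force: [1.1, -0.1, -0.8]
width: 0.0005
finger_force: 0.0
[-0.31 -0.55  2.03  0.24  1.06 -1.98]
[[-0.804 -0.046  0.593]
 [-0.035  0.999  0.03 ]
 [-0.594  0.003 -0.805]]
[0.0528 0.0045 0.0595]
```

```bash
python3 -m crank '[[1,[0.013,0.001,0.015],[0,0,0]],[1,[0.013,0.001,0.015],[0,0,0]],[1,[0.013,0.001,0.015],[0,0,0]],[1,[0.013,0.001,0.015],[0,0,0]],[1,[0,0,0],[0,0,0]],[1,[0,0,0],[0,0,0]]]'
python3 - <<'E'
from h import *
o=robot.get_obs();print(o['joint_positions'].round(2)); print(Ro.from_euler('xyz',o['ee_rot']).as_matrix().round(3)[:,2])
print(totool([.514,-.0125,.068]))
a=snap('scene')['color'][70:290,240:440]; b=snap('side')['color'][90:310,200:400]
cv2.imwrite('pics/pre.png',cv2.cvtColor(cv2.resize(np.hstack([a,b]),None,fx=2,fy=2),cv2.COLOR_RGB2BGR))
E
```

```text
time: 8.25
tool_pos: [0.4786, -0.0148, 0.1161]
ee_rot: [3.138, 0.635, -3.099]
wrist_force: [1.4, 0.0, 0.3]
width: 0.0006
finger_force: 0.0
[-0.3  -0.52  2.18  0.26  0.9  -2.02]
[ 0.592  0.029 -0.805]
[-0.      0.0005  0.0598]
```

View pics/pre.png

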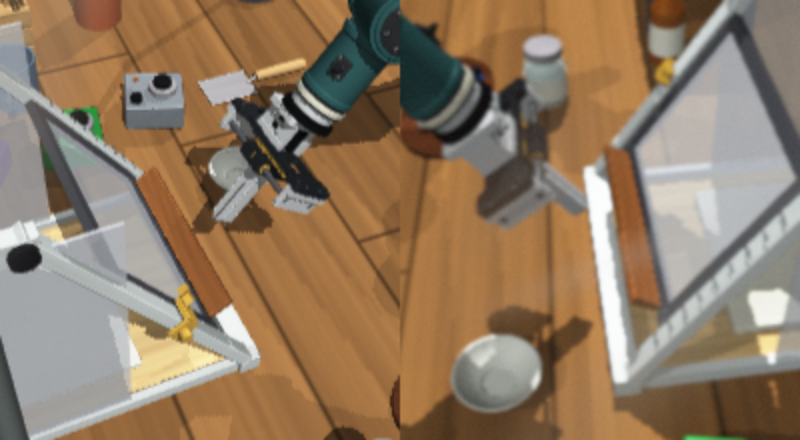

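Scene (left half): the closed fingers at (238,198) are just in front of the lip. Side (right half): the finger at (575,195) points under the lip's edge at (620,190), clear of the sill. I'll insert along the tool's z axis.

```bash
python3 -m crank '[[1,[0,0,0.015],[0,0,0]],[1,[0,0,0.015],[0,0,0]],[1,[0,0,0],[0,0,0]]]'
python3 -m crank '[[1,[0,0,0.015],[0,0,0]],[1,[0,0,0.015],[0,0,0]],[1,[0,0,0],[0,0,0]]]'
python3 - <<'E'
from h import *
o=robot.get_obs();R=Ro.from_euler('xyz',o['ee_rot']).as_matrix()
yw=np.radians(2.4);Z=np.array([.5736*np.cos(yw),.5736*np.sin(yw),.8192])
print('upslope in tool',(R.T@Z).round(3), 'zl',(o['tool_pos']@Z).round(4),o['joint_positions'].round(2))
a=snap('scene')['color'][100:270,270:420]; b=snap('side')['color'][100:270,250:400]
cv2.imwrite('pics/ins.png',cv2.cvtColor(cv2.resize(np.hstack([a,b]),None,fx=2.6,fy=2.6),cv2.COLOR_RGB2BGR))
E
```

```text
time: 8.65
tool_pos: [0.4971, -0.0138, 0.0918]
ee_rot: [3.137, 0.633, -3.098]
wrist_force: [0.1, -0.4, -1.1]
width: 0.0003
finger_force: 0.0
time: 8.95
tool_pos: [0.5146, -0.0128, 0.0676]
ee_rot: [3.137, 0.633, -3.098]
wrist_force: [-0.4, -0.7, -1.3]
width: 0.0006
finger_force: 0.0
upslope in tool [-0.947  0.001 -0.321] zl 0.35 [-0.26 -0.35  2.18  0.28  0.73 -2.03]
```

View pics/ins.png

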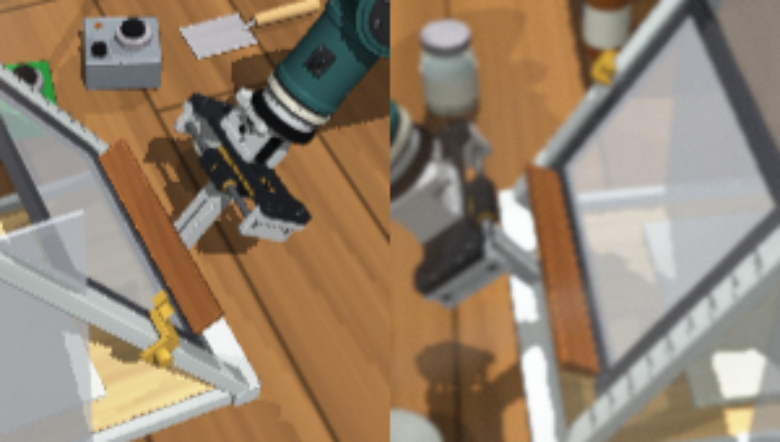

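Both views show the finger passing under the lip near its middle. Now I'll push gently up the slope.

```bash
python3 -m crank '[[1,[-0.0038,0,-0.0013],[0,0,0]],[1,[-0.0038,0,-0.0013],[0,0,0]],[1,[-0.0038,0,-0.0013],[0,0,0]],[1,[-0.0038,0,-0.0013],[0,0,0]],[1,[-0.0038,0,-0.0013],[0,0,0]]]'
python3 -m crank '[[1,[-0.0038,0,-0.0013],[0,0,0]],[1,[-0.0038,0,-0.0013],[0,0,0]],[1,[-0.0038,0,-0.0013],[0,0,0]],[1,[-0.0038,0,-0.0013],[0,0,0]],[1,[-0.0038,0,-0.0013],[0,0,0]]]'
cat > m2.py <<'E'
from meas import *
yw=np.radians(2.4);X=np.array([np.cos(yw),np.sin(yw),0]);Y=np.array([-X[1],X[0],0]);Z=S35*X+[0,0,C35];XL=C35*X-np.array([0,0,S35])
o=robot.get_obs();R=Ro.from_euler('xyz',o['ee_rot']).as_matrix();print('up in tool',(R.T@Z).round(3),'tcp xl,y,zl',[float((o['tool_pos']@a).round(4)) for a in(XL,Y,Z)])
for n in('scene','side'):
    s=snap(n,f"{n}_{o['time']:.2f}.png"); P,w,g,h=masks(s)
    m,lab,st,_=cv2.connectedComponentsWithStats(w.astype('uint8')); i=1+st[1:,4].argmax(); q=P[cv2.erode((lab==i).astype('uint8'),np.ones((2,2)))>0]
    t=P[g]; t=t[(t@Y<.118)&(t@Y>.09)]
    print(n,'lip top zl by y:',[np.median((q@Z)[abs(q@Y-y)<.02]).round(4) for y in(-.13,-.07,0,.05,.08)],'tongue',len(t),np.percentile(t@Z,[10,50,90]).round(4) if len(t) else '')
E
python3 m2.py
```

```text
time: 9.55
tool_pos: [0.5253, -0.0126, 0.0838]
ee_rot: [3.138, 0.632, -3.098]
wrist_force: [-4.1, -2.1, -0.4]
width: 0.0006
finger_force: 2.1
time: 10.05
tool_pos: [0.5371, -0.0121, 0.1007]
ee_rot: [3.138, 0.633, -3.098]
wrist_force: [-4.7, -1.4, -1.0]
width: 0.0008
finger_force: 2.0
up in tool [-0.947  0.    -0.321] tcp xl,y,zl [0.3815, -0.0346, 0.39]
scene lip top zl by y: [np.float64(0.4171), np.float64(0.4173), np.float64(0.4169), np.float64(0.4171), np.float64(0.4175)] tongue 37 [0.4962 0.4991 0.5054]
side lip top zl by y: [np.float64(nan), np.float64(0.4203), np.float64(0.4206), np.float64(0.4206), np.float64(0.4207)] tongue 40 [0.4978 0.5018 0.5084]
  return _methods._mean(a, axis=axis, dtype=dtype,
  ret = ret.dtype.type(ret / rcount)
```

```bash
python3 -m crank '[[1,[-0.0047,0,-0.0016],[0,0,0]],[1,[-0.0047,0,-0.0016],[0,0,0]],[1,[-0.0047,0,-0.0016],[0,0,0]],[1,[-0.0047,0,-0.0016],[0,0,0]],[1,[-0.0047,0,-0.0016],[0,0,0]],[1,[-0.0047,0,-0.0016],[0,0,0]],[1,[-0.0047,0,-0.0016],[0,0,0]]]'
python3 -m crank '[[1,[-0.0047,0,-0.0016],[0,0,0]],[1,[-0.0047,0,-0.0016],[0,0,0]],[1,[-0.0047,0,-0.0016],[0,0,0]],[1,[-0.0047,0,-0.0016],[0,0,0]],[1,[-0.0028,0,-0.001],[0,0,0]],[1,[-0.0028,0,-0.001],[0,0,0]],[1,[-0.0028,0,-0.001],[0,0,0]]]'
python3 m2.py 2>/dev/null
```

```text
time: 10.85
tool_pos: [0.5577, -0.0111, 0.1299]
ee_rot: [3.138, 0.634, -3.098]
wrist_force: [-2.4, -0.6, -2.3]
width: 0.0001
finger_force: 1.6
time: 11.55
tool_pos: [0.5738, -0.0104, 0.1532]
ee_rot: [3.138, 0.634, -3.098]
wrist_force: [-1.0, -0.9, -3.3]
width: 0.0007
finger_force: 1.3
up in tool [-0.947  0.    -0.32 ] tcp xl,y,zl [0.3813, -0.0344, 0.4541]
scene lip top zl by y: [np.float64(0.4811), np.float64(0.481), np.float64(0.481), np.float64(0.4812), np.float64(0.4812)] tongue 41 [0.4954 0.4999 0.5061]
side lip top zl by y: [np.float64(0.4837), np.float64(0.4839), np.float64(0.4839), np.float64(0.4843), np.float64(0.4841)] tongue 39 [0.4973 0.502  0.507 ]
```

```bash
python3 -m crank '[[1,[-0.0038,0,-0.0013],[0,0,0]],[1,[-0.0038,0,-0.0013],[0,0,0]],[1,[-0.0038,0,-0.0013],[0,0,0]],[1,[-0.0038,0,-0.0013],[0,0,0]]]'
python3 m2.py 2>/dev/null
python3 - <<'E'
import cv2,glob,numpy as np
f=lambda n:cv2.imread(max(glob.glob(f'pics/{n}_*.png'),key=lambda p:float(p.split('_')[1][:-4])))
a=f('scene')[185:265,280:360];b=f('side')[95:175,290:370]
cv2.imwrite('pics/tip.png',cv2.resize(np.hstack([a,b]),None,fx=5,fy=5,interpolation=cv2.INTER_CUBIC))
E
```

```text
time: 12.05
tool_pos: [0.5831, -0.01, 0.1667]
ee_rot: [3.138, 0.634, -3.098]
wrist_force: [-2.3, -0.6, -3.6]
width: 0.0004
finger_force: 1.3
up in tool [-0.947  0.    -0.32 ] tcp xl,y,zl [0.3812, -0.0345, 0.4704]
scene lip top zl by y: [np.float64(0.4972), np.float64(0.4974), np.float64(0.4974), np.float64(0.4976), np.float64(0.4975)] tongue 33 [0.4975 0.5001 0.5046]
side lip top zl by y: [np.float64(0.5003), np.float64(0.5007), np.float64(0.5006), np.float64(0.5008), np.float64(0.5009)] tongue 40 [0.4982 0.5016 0.507 ]
```

View pics/tip.png

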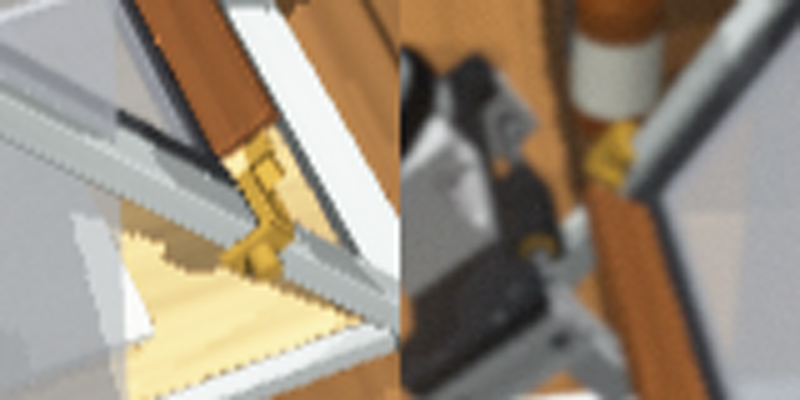

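The scene crop (left) shows the lip's end at about (245,138), just short of the brass tongue at (265,158). The side crop (right) shows the same relation at (615,180). Depth puts about 8 mm remaining.

```bash
python3 -m crank '[[1,[-0.0019,0,-0.0006],[0,0,0]],[1,[-0.0019,0,-0.0006],[0,0,0]],[1,[-0.0019,0,-0.0006],[0,0,0]],[1,[-0.0019,0,-0.0007],[0,0,0]],[1,[0,0,0],[0,0,0]]]'
python3 m2.py 2>/dev/null
python3 - <<'E'
from meas import *
yw=np.radians(2.4);X=np.array([np.cos(yw),np.sin(yw),0]);Y=np.array([-X[1],X[0],0]);Z=S35*X+[0,0,C35];XL=C35*X-np.array([0,0,S35])
s=snap('scene');P,w,g,h=masks(s)
t=P[g];F=np.c_[t@XL,t@Y,t@Z];print(F[F[:,1].argsort()][:30].round(4).tolist())
E
```

```text
time: 12.65
tool_pos: [0.5879, -0.0099, 0.1735]
ee_rot: [3.138, 0.635, -3.098]
wrist_force: [-1.3, -0.6, -1.1]
width: 0.0006
finger_force: 1.0
up in tool [-0.948  0.    -0.319] tcp xl,y,zl [0.3813, -0.0345, 0.4788]
scene lip top zl by y: [np.float64(0.5055), np.float64(0.5059), np.float64(0.5055), np.float64(0.5059), np.float64(0.5055)] tongue 32 [0.4976 0.4997 0.5041]
side lip top zl by y: [np.float64(0.5073), np.float64(0.5076), np.float64(0.5077), np.float64(0.5079), np.float64(0.5079)] tongue 29 [0.4982 0.5024 0.5074]
[[0.3814, 0.1001, 0.499], [0.3726, 0.1007, 0.4988], [0.3791, 0.1021, 0.4994], [0.3827, 0.1022, 0.4987], [0.3739, 0.1026, 0.4982], [0.3753, 0.1026, 0.5009], [0.3772, 0.1033, 0.4986], [0.3842, 0.1039, 0.4978], [0.3755, 0.1041, 0.4971], [0.3803, 0.1042, 0.4992], [0.3784, 0.1055, 0.4986], [0.3711, 0.1056, 0.5003], [0.3819, 0.1057, 0.4981], [0.3725, 0.1073, 0.4995], [0.3796, 0.1075, 0.4982], [0.3755, 0.1085, 0.5006], [0.3824, 0.1092, 0.5], [0.3723, 0.1096, 0.4969], [0.3736, 0.1097, 0.4999], [0.3771, 0.1099, 0.4993], [0.3799, 0.1116, 0.5012], [0.3735, 0.1118, 0.4969], [0.3833, 0.1119, 0.5009], [0.3736, 0.1135, 0.4934], [0.3733, 0.1148, 0.5045], [0.3766, 0.1154, 0.5046], [0.3736, 0.1161, 0.5003], [0.3798, 0.1161, 0.5049], [0.3745, 0.117, 0.5045], [0.3877, 0.1174, 0.508]]
```

The lip is level within about 2 mm in both views. I'll back off downslope and then withdraw.

```bash
python3 -m crank '[[1,[0.003,0,0.001],[0,0,0]],[1,[0.006,0,0.002],[0,0,0]],[1,[0.006,0,0.002],[0,0,0]],[1,[0,0,0],[0,0,0]],[1,[0,0,-0.02],[0,0,0]],[1,[0,0,-0.03],[0,0,0]],[1,[0,0,-0.03],[0,0,0]],[1,[0,0,-0.02],[0,0,0]]]'
python3 -m crank '[[1,[0,0,0],[0,0,0]],[1,[0,0,0],[0,0,0]],[1,[0,0,0],[0,0,0]]]'
python3 m2.py 2>/dev/null
```

```text
time: 13.6
tool_pos: [0.519, -0.0134, 0.2432]
ee_rot: [3.139, 0.638, -3.098]
wrist_force: [-0.8, 0.4, -0.6]
width: 0.0002
finger_force: 0.0
time: 13.9
tool_pos: [0.519, -0.0132, 0.2386]
ee_rot: [3.137, 0.632, -3.099]
wrist_force: [-0.1, 0.0, -0.8]
width: 0.0005
finger_force: 0.0
up in tool [-0.947  0.001 -0.322] tcp xl,y,zl [0.2874, -0.0349, 0.4926]
scene lip top zl by y: [np.float64(0.5056), np.float64(0.5056), np.float64(0.5059), np.float64(0.5058), np.float64(0.5058)] tongue 33 [0.4989 0.5004 0.5055]
side lip top zl by y: [np.float64(0.5076), np.float64(0.5076), np.float64(0.5077), np.float64(0.508), np.float64(0.5081)] tongue 29 [0.4971 0.5029 0.5077]
```

The window stayed put, level with the pointer, and the robot is clear of everything.

```bash
python3 -c "
from bench import robot
print(robot.close_job())"
```

```text
the job is handed in; nothing more can be done
None
```

I pressed the grey box's button fully down and released it, then pushed the window up until the lip was level with the brass pointer (within about 2 mm by camera depth). The arm is clear and the job is handed in, but no verdict came back.

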